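# Put the dust covers over the optics

### The arm

A 6-joint arm with a two-finger parallel gripper is mounted at the origin on the work surface. World frame = base frame: x ahead of the robot, y to its left, z up, the work surface at z = 0. Lengths are in m, angles in degrees, forces in N, time in s.
With the tool pointing down it reaches from about 0.35 to 0.875 m from the base axis. Payload 15.5 kg.
Tool frame: the origin (TCP) lies on the centre line of the jaws, within the pads' length; the fingertips stand 8 mm ahead of it and the grasp point (between the pads) lies 11 mm behind it; z points along the fingers, y is the line along which they close (so a half turn about z gives the same grasp; the last joint's range is limited). The gripper opens to 85 mm and grips with 20 to 120 N. Pads are 22 mm wide; open, the fingers measure 114 mm over their backs; the gripper's body (76 mm by 85 mm) begins 54 mm behind the grasp point. The pads swing forward as they close: fully open they stand 13 mm farther back than shut.
Start: joints at [60.819, 28.281, 77.091, -0, 74.628, -5.472], TCP at [0.251, 0.572, 0.239] pointing down, gripper open.
Joint ranges: [-166.48, 166.48], [-47.26, 123.95], [12.59, 153.08], [-70.14, 250.14], [6.76, 159.57], [-176.63, 176.63]. Speed limits (degrees/s): [108.29, 108.29, 147.25, 172.46, 172.46, 172.46].

### API

Orientations are given as [roll, pitch, yaw] about the fixed x, y, z axes, in that order (R = Rz(yaw) Ry(pitch) Rx(roll)).
In Python, from bench import manip, vision, models gives the robot as it stands.
- The arm moves only by the tool apply_moves, never from a script. Its argument "series" is a list of rows, each an object with "offset": the shift along the tool's x, y, z in m, a list of three; "roll": the turn about the tool's z in rad; "hand": the opening, from 0 (shut) to 1 (fully open). In form: [{"offset": [x, y, z], "roll": roll, "hand": hand}, ...]. A call has 1 to 8 rows; each row shifts and turns the commanded pose from where the row before left it, along the tool's axes as they then stand; what a row does not reach is not made up. A row lasts 1/12 s, in which the tool goes at most 41.7 mm and 7.16 degrees, less where a joint would pass 70% of its speed; a pose out of reach is approached as far as the arm can. A call with a gripper value outside its range is refused whole. The fingers move at their own pace and stop on an object; "newtons" is the grip in N (left out, the last holds). Time passes only in rows, so rows that do not move let the fingers close. It gives the time, the measured TCP pose, the force, the opening and the grip force at its end, in the units of the state.
- manip.sense(): the state, without advancing time (a new reading comes with each control period).
- vision.read_camera(name): name is "scene" or "top" or "wrist"; returns a dict with "pixels" (420x560x3 uint8, blue, green, red), "mtx" (3x3 intrinsics, pixels), "k1" (the pictures are not rectified: a ray, as slopes to the right and down, at radius r is drawn at 1 + k1 r^2 times it, then the intrinsics apply), "R" (3x3) and "t" (3): a world point X has camera coordinates R X + t. Camera axes: x right, y down, z forward; pixel columns grow to the right and rows downward; lengths in m; the calibration is good to about 2 mm. A picture is of the moment at which its call begins. There is no depth.
- manip.finish_job(): hands the job in; it is judged then, once.
Trained networks look in a picture, given as the dict that the camera call returned (one of the last four; its "shot" number tells which), for a name from the list of things; names that differ only in an ending like _2 or _b are one class to them, and where a whole thing is asked for, a point or a joint stands for the part that bears it (a point fixed in the world has none). Each returns a list of dicts, best first, with "p" (0 to 1); they miss things now and then, are a little off and sometimes report something else, mostly with a low value. They report only what shows in the picture. A call takes as long as a camera call. They do not tell look-alikes from the thing itself.
- models.cut_out(picture, label): "region" (420x560 bool, what is visible of it) and "box" ([left, top, width, height] in pixels, round what is visible of it).
- models.tip_of(picture, label): "pixel" ([column, row] in pixels: a listed point, or the origin of a listed thing).
The state is a dict: "t": time; "q": joint angles; "qd": joint speeds; "effort": joint torques, N m; "tcp_pos": TCP position; "eef_rot": TCP orientation; "force": force on the tool from outside, world axes, zero at the start; "torque": the same for the moment, N m; "grip_width": opening from 0.0 (shut) to 1.0 (fully open); "finger_force": force on a finger pad.
Only numpy, scipy, OpenCV 4.12 (cv2) and the standard library are available. Lean on these libraries where they do the work, as an engineer would, in place of code of your own. Each camera call takes 0.05 s, during which the arm holds its last target. There are 200 camera calls.

### The job

The session is over: put a dust cover over each of the four bare optics bolted to the optical table, each optic under the cover made for it (tall blue over the periscope, wide white over the prism table, small orange over the single lens, oblong green over the two-lens beam expander). Lift each cover clear over its optic and set it down, not dropped, so that its rim stands flat on the table all round; do not knock the optics, and leave the aluminium block and the screwdriver where they lie.

Things in the scene. Friction and masses are not known exactly. Their poses are not given: they have to be found in the camera images.
- tall_cover: Tall narrow blue plastic dust cover, a loose upside-down cup 80 mm across outside (74 inside), top face 116 mm above its rim, handle top at 152 mm, 70 to 130 g. Open underneath, wall 3 mm; in the middle of its flat top stands a black upright bar handle, 36 mm long along x, 14 mm thick along y, 36 mm high. Origin: centre of the open lower rim, z up.
- wide_cover: Low wide white plastic dust cover, a loose upside-down cup 110 mm across outside (104 inside), top face 80 mm above its rim, handle top at 116 mm, 80 to 140 g. Open underneath, wall 3 mm; in the middle of its flat top stands a black upright bar handle, 36 mm long along x, 14 mm thick along y, 36 mm high. Origin: centre of the open lower rim, z up.
- small_cover: Small orange plastic dust cover, a loose upside-down cup 76 mm across outside (70 inside), top face 90 mm above its rim, handle top at 126 mm, 40 to 70 g. Open underneath, wall 3 mm; in the middle of its flat top stands a black upright bar handle, 36 mm long along x, 14 mm thick along y, 36 mm high. Origin: centre of the open lower rim, z up.
- long_cover: Oblong green plastic dust cover, a loose upside-down box 108 mm long (its x axis) and 61 mm wide (y) outside, 102 x 55 inside, open underneath, top face 80 mm above its rim, 70 to 130 g. In the middle of the top stands a black upright bar handle, 44 mm long along x, 14 mm thick along y, 36 mm high (top at 116 mm). Origin: centre of the open lower rim, z up.
- periscope: The tall optic: beam periscope, two small square black 45-degree mirror holders one above the other on a thin steel post (13 mm off the middle, towards its +x) on a round black foot 44 mm across; 104 mm high, fits in a circle of 54 mm about the origin. Bolted down. Origin: on the table, centre of the foot; z up.
- prism_table: The wide optic: round black and silver rotary stage 70 mm across with a scale ring and a three-sided pale glass prism in its middle; 55 mm high; a steel thumbscrew sticks out to 42 mm from the middle at its +y side. Bolted down. Origin: on the table, centre of the stage; z up.
- lens: The small optic: a single bluish lens in an upright round black ring (46 mm across) on a short steel pillar with a round steel foot 46 mm across, a brass screw on top; 79 mm high, fits in a circle of 48 mm about the origin. Bolted down. Origin: on the table, centre of the foot; z up.
- telescope: The long optic: beam expander, two lenses in black rings standing 52 mm apart on a short silver rail; 79 mm long (its x axis), 32 mm wide (y; with two small screws on the +y side up to 18 mm from the middle line), 66 mm high. Bolted down. Origin: on the table, centre of the rail; z up.
- block: Bystander: loose plain aluminium block, 45 x 35 mm, 32 mm high, 140 g; to be left alone. Origin: centre of its underside.
- driver: Bystander: red-handled hex screwdriver lying on the table, 150 mm long (its x axis, blade to +x), handle 22 mm wide and 20 mm high; to be left alone. Origin: on the table under the middle of its length.
Not all that is in view belongs to the job. Of the things shaped like the tall_cover, the blue one is meant.

How it is judged (in metres and radians):
At the end, for the whole second after the job is handed in: Each cover stands over its own optic, upright (within 0.05 rad) with its rim on the table (within 4 mm), released and at rest, its centre within 15 mm (oblong one: 18 mm and 0.35 rad, either way round) of the optic's; block and screwdriver within 25 mm of where they were (horizontal distance between tall_cover and periscope below 0.015 m and height (world z) of each of tall_cover, wide_cover, small_cover, long_cover below 0.004 m and angle between each of tall_cover, wide_cover, small_cover, long_cover's own z axis and vertical below 0.05 rad and linear speed of each of tall_cover, wide_cover, small_cover, long_cover below 0.02 m/s and horizontal distance between wide_cover and prism_table below 0.015 m and horizontal distance between small_cover and lens below 0.015 m and horizontal distance between long_cover and telescope below 0.018 m and angle between the x axis of long_cover and the x axis of telescope, either way round below 0.35 rad and distance of each of block, driver from where it was at the start of the episode below 0.025 m); the robot touches nothing.
It fails at once if a cover is dropped or knocked flying (over 0.7 m/s while not held) ((linear speed of tall_cover above 0.7 m/s and contact force between the fingers and tall_cover below 0.01 N) or (linear speed of wide_cover above 0.7 m/s and contact force between the fingers and wide_cover below 0.01 N) or (linear speed of small_cover above 0.7 m/s and contact force between the fingers and small_cover below 0.01 N) or (linear speed of long_cover above 0.7 m/s and contact force between the fingers and long_cover below 0.01 N)).
It fails at once if an optic is struck or pressed with more than 25 N (contact force between anything else and periscope above 25 N or contact force between anything else and prism_table above 25 N or contact force between anything else and lens above 25 N or contact force between anything else and telescope above 25 N).
It fails at once if the block or the screwdriver is moved more than 25 mm (distance of any of block, driver from where it was at the start of the episode above 0.025 m).
It also fails if it takes over 109 s, if anything falls off the work surface, if the arm or the gripper's body presses on something with over 40 N, if the wrist force passes 120 N, or if a joint passes its speed limit or range.

## Working session

There is one attempt and no reset: what is moved stays moved. The work goes in short steps, Python scripts to look and compute and a tool call to move; the robot and the scene stay as the last step left them, time stands still between calls to the robot, and variables do not carry over. Pictures are saved under pics/ and viewed, at most 14 in all, crops included, and the job is handed in when it is done.

Besides the shell and the picture viewer there is one more tool, called as name([rows], argument=value, ...), one row to a line, values as JSON. apply_moves: Moves the arm, as the interface text tells. Its arguments: {"type":"object","properties":{"series":{"type":"array"},"newtons":{"type":"number"}},"required":["series"]}

```bash
mkdir -p pics
cat > h.py <<'E'
import numpy as np, cv2
from bench import manip, vision, models
def ray(P,px):
    K=np.array(P["mtx"]);k=P["k1"]
    d=np.array([(px[0]-K[0,2])/K[0,0],(px[1]-K[1,2])/K[1,1]]);u=d.copy()
    for _ in range(30): u=d/(1+k*(u@u))
    R=np.array(P["R"]);t=np.array(P["t"])
    return -R.T@t, R.T@np.array([u[0],u[1],1.])
def at(P,px,z):
    c,d=ray(P,px); return c+d*(z-c[2])/d[2]
def proj(P,X):
    c=np.array(P["R"])@np.array(X)+np.array(P["t"]);u=c[:2]/c[2];u=u*(1+P["k1"]*(u@u))
    K=np.array(P["mtx"]);return np.array([K[0,0]*u[0]+K[0,2],K[1,1]*u[1]+K[1,2]])
def hull_c(P,reg,z):
    pass
E
python3 - <<'E'
from h import *
for n in ["top","scene"]:
    P=vision.read_camera(n); cv2.imwrite(f"pics/{n}0.png",P["pixels"])
    C,_=ray(P,(280,210)); print(n,C.round(3),at(P,(280,210),0).round(3))
    if 1:
        for l in ["tall_cover","wide_cover","small_cover","long_cover","periscope","prism_table","lens","telescope","block","driver"]:
            for a in models.tip_of(P,l)[:3]:
                print(l,round(a["p"],2),np.round(a["pixel"]),at(P,a["pixel"],0)[:2].round(3))
print(manip.sense())
E
```

```text
top [0.385 0.007 0.936] [0.52  0.001 0.   ]
tall_cover 0.77 [356. 164.] [ 0.626 -0.171]
tall_cover 0.77 [399. 119.] [ 0.734 -0.27 ]
tall_cover 0.71 [338. 303.] [ 0.318 -0.127]
wide_cover 0.55 [109. 182.] [0.579 0.383]
small_cover 0.59 [270. 138.] [0.686 0.025]
long_cover 0.96 [457. 204.] [ 0.538 -0.394]
periscope 0.84 [236. 246.] [0.439 0.098]
prism_table 0.73 [414. 268.] [ 0.395 -0.294]
lens 0.88 [146. 263.] [0.402 0.291]
telescope 0.84 [332. 240.] [ 0.454 -0.113]
block 0.96 [196. 168.] [0.614 0.191]
driver 0.83 [278. 196.] [0.553 0.005]
scene [1.165 0.129 1.071] [ 0.508 -0.015  0.   ]
tall_cover 0.95 [210. 238.] [ 0.625 -0.182]
tall_cover 0.95 [252. 151.] [ 0.316 -0.135]
tall_cover 0.84 [164. 269.] [ 0.73  -0.276]
wide_cover 0.88 [430. 255.] [0.581 0.391]
small_cover 0.73 [282. 268.] [0.678 0.021]
periscope 0.57 [327. 194.] [0.436 0.106]
periscope 0.34 [284. 267.] [0.675 0.024]
prism_table 0.59 [190. 170.] [ 0.416 -0.299]
lens 0.68 [395. 190.] [0.391 0.293]
lens 0.37 [351. 257.] [0.618 0.191]
telescope 0.79 [251. 186.] [ 0.442 -0.11 ]
block 0.7 [351. 257.] [0.619 0.191]
driver 0.66 [283. 226.] [0.558 0.002]
{'t': 1.1, 'q': array([ 6.08198195e+01,  2.82804813e+01,  7.70918262e+01, -1.05123099e-03,
        7.46272336e+01, -5.47141799e+00]), 'qd': array([ 0.07585203,  0.06071397, -0.01892889, -0.07266903,  0.02579721,
       -0.03928735]), 'effort': array([ 2.27207114e-03, -8.82041931e+01, -3.84288418e+01,  3.71973590e-05,
        5.43519982e-04,  1.26183488e-05]), 'tcp_pos': array([0.25130426, 0.57225156, 0.23928263]), 'eef_rot': array([1.79999640e+02, 1.05275079e-03, 1.56291516e+02]), 'force': array([ 0.16186762, -0.60479676,  0.48068799]), 'torque': array([0.01680856, 0.00319204, 0.04280212]), 'finger_force': 0.0, 'grip_width': 1.000402373566121}
```

View pics/top0.png

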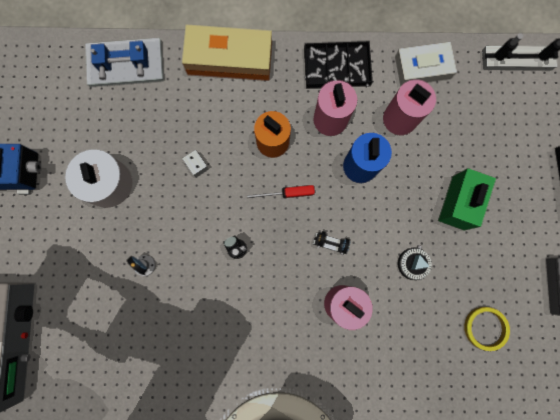

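View pics/scene0.png

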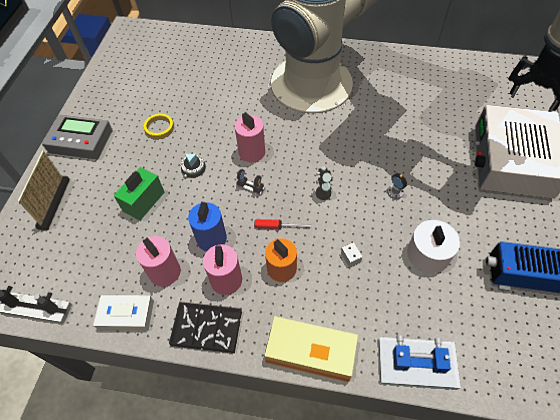

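The pictures show the blue cover at top (368,158), white (93,176), orange (273,134) and green (466,200). The pink ones are look-alikes. The optics are the periscope (236,246), prism (415,264), lens (138,264) and telescope (332,242). Next I'll fit the handles and optics with both cameras.

```bash
cat >> h.py <<'E'
from scipy.optimize import minimize
from scipy.spatial.transform import Rotation as Ro
def box(l,w,z0,z1): return np.array([[a*l/2,b*w/2,z] for a in(-1,1) for b in(-1,1) for z in(z0,z1)])
def cyl(d,z0,z1): 
    a=np.arange(24)*np.pi/12; return np.array([[d/2*np.cos(i),d/2*np.sin(i),z] for i in a for z in(z0,z1)])
def sil(P,pts,x,y,yaw,S=4):
    W=pts@Ro.from_euler('z',yaw,degrees=True).as_matrix().T+[x,y,0]
    q=np.array([proj(P,w) for w in W]); m=np.zeros((420*S,560*S),np.uint8)
    cv2.fillConvexPoly(m,cv2.convexHull(((q+.5)*S*16).astype(np.int32)),1,shift=4)
    return cv2.resize(m.astype(np.float32),(560,420),interpolation=cv2.INTER_AREA)
def fit(views,pts,x,y,yaws):
    "views: list of (P,mask); best x,y,yaw by overlap"
    def cost(v):
        c=0
        for P,m in views:
            s=sil(P,pts,v[0]/100,v[1]/100,v[2]*10); c+=1-np.minimum(s,m).sum()/np.maximum(s,m).sum()
        return c/len(views)
    c0=sorted(((cost([x*100,y*100,a/10]),a) for a in yaws))[:2]
    rs=[minimize(cost,[x*100,y*100,a/10],method='Nelder-Mead',options=dict(initial_simplex=[[x*100,y*100,a/10],[x*100+1,y*100,a/10],[x*100,y*100+1,a/10],[x*100,y*100,a/10+1.5]],xatol=.005,fatol=1e-4)) for _,a in c0]
    r=min(rs,key=lambda r:r.fun); return r.x[0]/100,r.x[1]/100,r.x[2]*10,r.fun
def dark(P,x,y,z,rad=26,th=60):
    "black blob of a handle near world (x,y,z)"
    c=proj(P,[x,y,z]); m=(P["pixels"].max(2)<th).astype(np.uint8)
    yy,xx=np.mgrid[:420,:560]; m[np.hypot(xx-c[0],yy-c[1])>rad]=0
    n,L,s,ce=cv2.connectedComponentsWithStats(m)
    return (L==1+np.argmax(s[1:,4])).astype(np.float32)
E
python3 - <<'E'
from h import *
T=vision.read_camera("top");S=vision.read_camera("scene")
C=dict(tall_cover=(.626,-.176,.116,36,80),wide_cover=(.58,.387,.08,36,110),small_cover=(.682,.023,.09,36,76),long_cover=(.538,-.394,.08,44,0))
for n,(x,y,h,l,d) in C.items():
    V=[(P,dark(P,x,y,h+.018)) for P in (T,S)]
    print(n,[int(m.sum()) for _,m in V])
    for vv in (V,V[:1],V[1:]):
        print("  handle",np.round(fit(vv,box(l/1e3,.014,h,h+.036),x,y,range(0,180,15)),3))
O=dict(periscope=(.437,.102,cyl(.044,0,.008)),prism_table=(.405,-.296,cyl(.07,0,.05)),lens=(.396,.292,None),telescope=(.448,-.111,box(.079,.032,0,.066)))
for n,(x,y,p) in O.items():
    for P,k in((T,"top"),(S,"sc")):
        r=models.cut_out(P,n)[0]; m=r["region"].astype(np.float32); print(n,k,round(r["p"],2),m.sum(),r["box"])
        if n=="telescope" or n=="prism_table": print("   ",np.round(fit([(P,m)],p,x,y,range(-90,90,15)),3))
P=vision.read_camera("wrist");C0,_=ray(P,(280,210));print(C0,at(P,(280,210),0))
E
```

```text
tall_cover [197, 136]
  handle [ 0.625 -0.179  4.128  0.238]
  handle [ 0.623 -0.179 -8.232  0.184]
  handle [ 0.625 -0.18   8.057  0.228]
wide_cover [222, 153]
  handle [0.576 0.385 9.45  0.244]
  handle [ 0.578  0.386 26.757  0.211]
  handle [0.577 0.385 6.307 0.219]
small_cover [175, 102]
  handle [6.7800e-01 1.9000e-02 4.4168e+01 3.3800e-01]
  handle [6.7800e-01 1.9000e-02 4.1913e+01 2.2900e-01]
  handle [6.7800e-01 1.9000e-02 4.6092e+01 4.3800e-01]
long_cover [282, 191]
  handle [  0.54   -0.395 156.67    0.197]
  handle [  0.54   -0.395 153.653   0.175]
  handle [  0.541  -0.396 168.474   0.185]
periscope top 0.62 390.0 [224.2, 235.1, 23.8, 22.9]
periscope sc 0.67 417.0 [318.8, 170.4, 13.0, 29.0]
prism_table top 0.67 874.0 [398.5, 247.8, 32.9, 30.1]
    [   0.405   -0.282 -101.882    0.211]
prism_table sc 0.78 438.0 [180.4, 154.2, 25.5, 22.0]
    [  0.406  -0.291 -95.74    0.324]
lens top 0.81 461.0 [126.9, 253.5, 33.4, 28.2]
lens sc 0.91 361.0 [386.9, 174.8, 20.8, 24.6]
telescope top 0.74 475.0 [316.1, 232.3, 34.7, 22.0]
    [ 0.447 -0.105 79.77   0.348]
telescope sc 0.88 341.0 [235.4, 169.3, 24.7, 26.9]
    [ 0.453 -0.111 54.749  0.478]
[0.18423578 0.60158489 0.37303234] [0.29614288 0.55530056 0.        ]
```

```bash
cat > plan.py <<'E'
import sys,json
from h import *
def plan(way,s=None):
    s=s or manip.sense(); p=np.array(s["tcp_pos"]);yaw=s["eef_rot"][2]; rows=[]
    for (x,y,z,w) in way:
        tgt=np.array([x,y,z]); dy=(w-yaw+180)%360-180
        n=max(1,int(np.ceil(max(np.linalg.norm(tgt-p)/.040,abs(dy)/7.0))))
        for i in range(n):
            d=(tgt-p)/(n-i); dd=((w-yaw+180)%360-180)/(n-i); a=np.radians(yaw)
            o=[round(d[0]*np.cos(a)+d[1]*np.sin(a),3),round(d[0]*np.sin(a)-d[1]*np.cos(a),3),round(-d[2],3)]
            r=round(-np.radians(dd),3)
            p=p+[o[0]*np.cos(a)+o[1]*np.sin(a),o[0]*np.sin(a)-o[1]*np.cos(a),-o[2]]; yaw-=np.degrees(r)
            rows.append((o,r))
    for i,(o,r) in enumerate(rows): print(i,o,r)
    print("end",p.round(3),round(yaw,1))
if __name__=="__main__": plan(json.loads(sys.argv[1]))
E
python3 plan.py "[[0.34,0.292,0.30,180]]"
```

```text
0 [np.float64(-0.024), np.float64(-0.028), np.float64(-0.008)] -0.052
1 [np.float64(-0.023), np.float64(-0.029), np.float64(-0.008)] -0.052
2 [np.float64(-0.021), np.float64(-0.03), np.float64(-0.007)] -0.052
3 [np.float64(-0.02), np.float64(-0.031), np.float64(-0.008)] -0.052
4 [np.float64(-0.018), np.float64(-0.032), np.float64(-0.007)] -0.051
5 [np.float64(-0.016), np.float64(-0.033), np.float64(-0.008)] -0.052
6 [np.float64(-0.015), np.float64(-0.033), np.float64(-0.007)] -0.051
7 [np.float64(-0.013), np.float64(-0.035), np.float64(-0.008)] -0.052
end [0.34  0.292 0.3  ] 180.0
```

apply_moves([
  {"offset":[-0.024,-0.028,-0.008],"roll":-0.052,"hand":0.5},
  {"offset":[-0.023,-0.029,-0.008],"roll":-0.052,"hand":0.5},
  {"offset":[-0.021,-0.03,-0.007],"roll":-0.052,"hand":0.5},
  {"offset":[-0.02,-0.031,-0.008],"roll":-0.052,"hand":0.5},
  {"offset":[-0.018,-0.032,-0.007],"roll":-0.051,"hand":0.5},
  {"offset":[-0.016,-0.033,-0.008],"roll":-0.052,"hand":0.5},
  {"offset":[-0.015,-0.033,-0.007],"roll":-0.051,"hand":0.5},
  {"offset":[-0.013,-0.035,-0.008],"roll":-0.052,"hand":0.5},
])

```text
t: 2.32
tcp_pos: [0.3402, 0.29, 0.3007]
eef_rot: [180.0, 0.0, -179.8]
force: [2.0, 0.3, 0.5]
grip_width: 0.495
finger_force: 0.0
```

```bash
sed -i 's/print(i,o,r)/print(i,[float(v) for v in o],float(r))/' plan.py
cat > look.py <<'E'
import sys
from h import *
P=vision.read_camera("wrist"); cv2.imwrite(f"pics/{sys.argv[1]}.png",P["pixels"])
for l in sys.argv[2:]:
    for a in models.tip_of(P,l)[:2]: print(l,"tip",round(a["p"],2),np.round(a["pixel"]),at(P,a["pixel"],0).round(4)[:2])
    for a in models.cut_out(P,l)[:1]: print("  box",round(a["p"],2),np.round(a["box"]))
np.save("last.npy",P,allow_pickle=True); s=manip.sense();print(s["t"],s["tcp_pos"].round(4),s["eef_rot"].round(1),P["mtx"][0][0])
E
python3 look.py w1 lens periscope
```

```text
lens tip 0.79 [280. 203.] [0.399  0.2934]
  box 0.72 [268. 186.  33.  43.]
periscope tip 0.97 [131. 232.] [0.4398 0.0946]
  box 0.57 [ 76. 216.  73.  58.]
2.5667 [0.3402 0.2917 0.3004] [180.    0.  179.9] 348.3558586138536
```

View pics/w1.png

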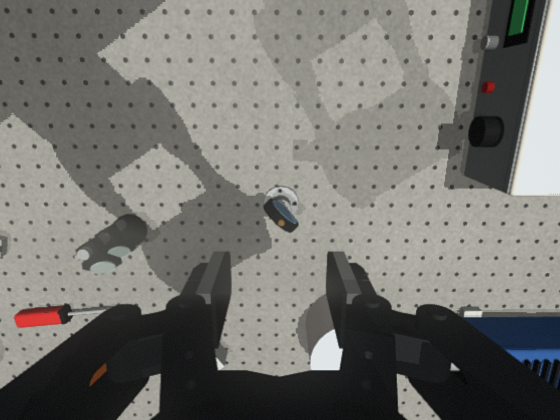

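The wrist picture shows the lens foot centred at about (281,204), which puts the lens at about (0.398, 0.293). Next I'll look between the periscope and the telescope.

apply_moves([
  {"offset":[-0.004,-0.036,0],"roll":0,"hand":0.5},
  {"offset":[-0.004,-0.036,0],"roll":0,"hand":0.5},
  {"offset":[-0.004,-0.036,0],"roll":0,"hand":0.5},
  {"offset":[-0.004,-0.036,0],"roll":0,"hand":0.5},
  {"offset":[-0.004,-0.036,0],"roll":0,"hand":0.5},
  {"offset":[-0.004,-0.036,0],"roll":0,"hand":0.5},
  {"offset":[-0.004,-0.036,0],"roll":0,"hand":0.5},
  {"offset":[-0.004,-0.036,0],"roll":0,"hand":0.5},
])

```text
t: 3.23
tcp_pos: [0.3722, 0.0029, 0.3002]
eef_rot: [180.0, 0.0, -179.9]
force: [1.2, -0.3, 0.1]
grip_width: 0.501
finger_force: 0.0
```

```bash
python3 look.py w2 periscope telescope prism_table
```

```text
periscope tip 0.61 [349. 209.] [0.4388 0.0961]
periscope tip 0.51 [189. 217.] [ 0.4502 -0.1139]
  box 0.78 [333. 192.  48.  55.]
telescope tip 0.82 [188. 220.] [ 0.454  -0.1164]
  box 0.96 [151. 202.  72.  47.]
prism_table tip 0.87 [ 50. 183.] [ 0.4043 -0.2877]
  box 0.82 [  3. 155.  73.  66.]
3.5833 [0.3721 0.0049 0.3001] [ 180.    -0.  -179.9] 348.3558586138536
```

View pics/w2.png

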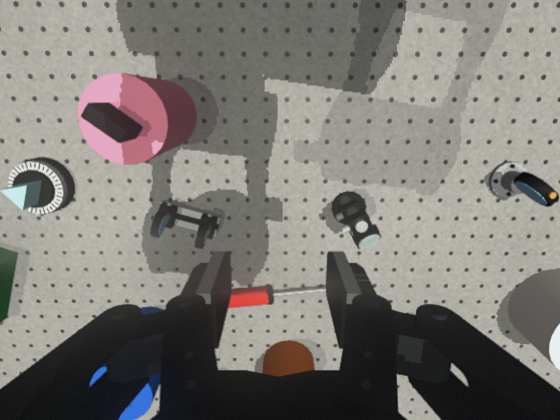

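Run:
```python
from h import *
P=np.load("last.npy",allow_pickle=True).item()
I=cv2.resize(P["pixels"],None,fx=6,fy=6,interpolation=cv2.INTER_CUBIC)
def dr(pts,x,y,yaw,col):
    W=pts@Ro.from_euler('z',yaw,degrees=True).as_matrix().T+[x,y,0]
    q=np.array([proj(P,w) for w in W]);cv2.polylines(I,[((q+.5)*6).astype(np.int32)],True,col,1)
dr(cyl(.044,0,0)[::2],.439,.096,0,(0,255,0))
dr(cyl(.070,0,0)[::2],.405,-.289,0,(0,255,0))
r=lambda l,w,z:np.array([[l/2,w/2,z],[-l/2,w/2,z],[-l/2,-w/2,z],[l/2,-w/2,z]])
dr(r(.079,.032,0),.452,-.115,77,(0,255,0)); dr(r(.052,.032,.066),.452,-.115,77,(0,0,255))
c=lambda x,y,w,h:I[y*6:(y+h)*6,x*6:(x+w)*6]
A=np.hstack([c(145,190,65,75)[:, :390],c(327,182,65,75)]); B=c(0,145,80,90)
cv2.imwrite("pics/m.png",np.hstack([cv2.resize(c(0,150,80,80),(266,266)),cv2.resize(c(145,190,80,80),(266,266)),cv2.resize(c(325,185,80,80),(266,266))]) if 0 else cv2.resize(np.hstack([c(0,145,80,90),c(145,185,80,90),c(325,185,80,90)]),(800,300)))
```

```text
(no output)
```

View pics/m.png

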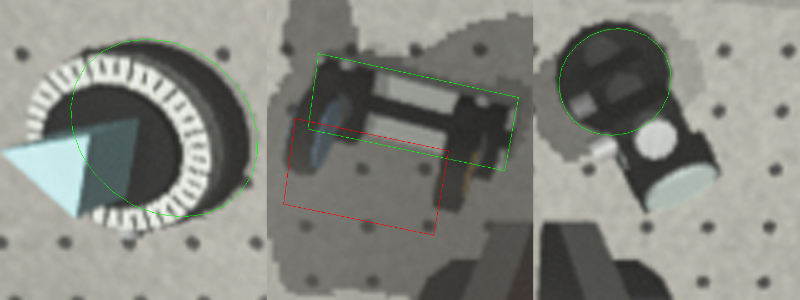

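The crop shows the feet fit: periscope (0.439, 0.096), prism nearer (0.403, −0.291), telescope about (0.453, −0.113) at yaw 76°. I'll take the orange cover first.

```bash
python3 plan.py "[[0.678,0.019,0.25,223]]"
```

```text
0 [-0.038, 0.002, 0.006] -0.094
1 [-0.038, -0.002, 0.006] -0.093
2 [-0.038, -0.006, 0.006] -0.094
3 [-0.037, -0.009, 0.006] -0.093
4 [-0.036, -0.012, 0.007] -0.094
5 [-0.035, -0.016, 0.006] -0.093
6 [-0.034, -0.019, 0.007] -0.094
7 [-0.031, -0.022, 0.006] -0.093
end [0.678 0.019 0.25 ] -137.0
```

apply_moves([
  {"offset":[-0.038,0.002,0.006],"roll":-0.094,"hand":0.6},
  {"offset":[-0.038,-0.002,0.006],"roll":-0.093,"hand":0.6},
  {"offset":[-0.038,-0.006,0.006],"roll":-0.094,"hand":0.6},
  {"offset":[-0.037,-0.009,0.006],"roll":-0.093,"hand":0.6},
  {"offset":[-0.036,-0.012,0.007],"roll":-0.094,"hand":0.6},
  {"offset":[-0.035,-0.016,0.006],"roll":-0.093,"hand":0.6},
  {"offset":[-0.034,-0.019,0.007],"roll":-0.094,"hand":0.6},
  {"offset":[-0.031,-0.022,0.006],"roll":-0.093,"hand":0.6},
])

```text
t: 4.25
tcp_pos: [0.6795, 0.0197, 0.2493]
eef_rot: [180.0, -0.0, -136.7]
force: [0.1, -0.3, -0.2]
grip_width: 0.601
finger_force: 0.0
```

```bash
cat > hand.py <<'E'
"handle fit in the wrist view: name-height, length, x, y, yaw0"
import sys
from h import *
n=sys.argv[1]; h,l,x,y,w=map(float,sys.argv[2:7])
P=vision.read_camera("wrist")
m=dark(P,x,y,h+.03,rad=75,th=55)
f=fit([(P,m)],box(l,.014,h,h+.036),x,y,np.arange(w-30,w+31,10)); print("fit",np.round(f,4),m.sum())
s=manip.sense();print(s["t"],s["tcp_pos"].round(4),s["eef_rot"].round(1))
I=P["pixels"].copy(); c=sil(P,box(l,.014,h,h+.036),*f[:3])
for k,col in((c,(0,255,0)),(m,(0,0,255))):
    cv2.drawContours(I,cv2.findContours((k>.5).astype(np.uint8),0,1)[0],-1,col,1)
cv2.imwrite(f"pics/{n}.png",I)
E
python3 hand.py orange .09 .036 .678 .019 223
```

```text
fit [6.801000e-01 1.930000e-02 2.285343e+02 9.930000e-01] 7.0
4.3 [0.6846 0.0197 0.2471] [-180.     0.  -136.3]
```

View pics/orange.png

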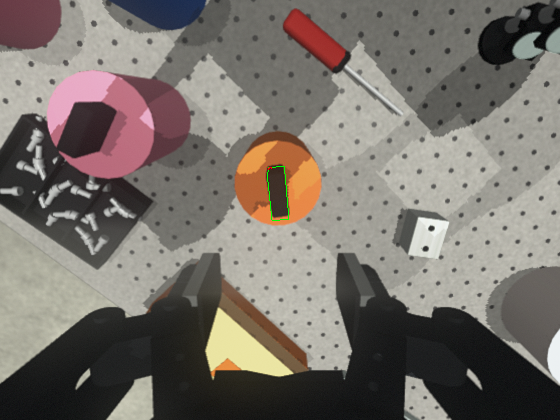

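```bash
sed -i 's/th=55/th=85/' hand.py; python3 hand.py orange2 .09 .036 .678 .019 223; python3 -c "
from h import *
P=vision.read_camera('wrist');print(P['pixels'][195,270:290:4],manip.sense()['tcp_pos'])"
```

```text
fit [6.791000e-01 1.770000e-02 2.309296e+02 1.504000e-01] 863.0
4.35 [0.6815 0.0196 0.2474] [ 180.    -0.  -136.7]
[[ 49  87 157]
 [ 40  48  62]
 [ 40  49  63]
 [ 40  49  63]
 [ 42  49  62]] [0.67927734 0.0193932  0.24812087]
```

apply_moves([
  {"offset":[0,0,0.03],"roll":-0.1,"hand":0.6},
  {"offset":[0,0.001,0.036],"roll":0,"hand":0.6},
  {"offset":[0,0,0.036],"roll":0,"hand":0.6},
  {"offset":[0,0,0.028],"roll":0,"hand":0.6},
  {"offset":[0,0,0.014],"roll":0,"hand":0.6},
  {"offset":[0,0,0],"roll":0,"hand":0.6},
  {"offset":[0,0,0],"roll":0,"hand":0.0},
  {"offset":[0,0,0],"roll":0,"hand":0.0},
], newtons=40)

```text
t: 5.07
tcp_pos: [0.6776, 0.0184, 0.108]
eef_rot: [-179.9, 0.1, -131.4]
force: [0.5, 0.1, 0.4]
grip_width: 0.327
finger_force: 0.0
```

apply_moves([
  {"offset":[0,0,0],"roll":0,"hand":0.0},
  {"offset":[0,0,0],"roll":0,"hand":0.0},
  {"offset":[0,0,0],"roll":0,"hand":0.0},
  {"offset":[0,0,0],"roll":0,"hand":0.0},
], newtons=40)

```text
t: 5.4
tcp_pos: [0.678, 0.0179, 0.1082]
eef_rot: [-179.9, 0.1, -131.4]
force: [-1.1, 2.4, 8.7]
grip_width: 0.156
finger_force: 42.2
```

apply_moves([
  {"offset":[0,0,-0.02],"roll":0,"hand":0.0},
  {"offset":[0,0,-0.04],"roll":0,"hand":0.0},
  {"offset":[0,0,-0.04],"roll":0,"hand":0.0},
  {"offset":[0,0,-0.04],"roll":0,"hand":0.0},
  {"offset":[0,0,-0.04],"roll":0,"hand":0.0},
])

```text
t: 5.82
tcp_pos: [0.6768, 0.0177, 0.2894]
eef_rot: [-179.9, 0.0, -131.4]
force: [1.5, -1.0, -0.4]
grip_width: 0.158
finger_force: 40.8
```

```bash
python3 plan.py "[[0.398,0.293,0.288,228.6]]"
```

```text
0 [-0.002, 0.039, 0.0] -0.0
1 [-0.002, 0.039, 0.0] -0.0
2 [-0.002, 0.039, 0.0] -0.0
3 [-0.002, 0.039, 0.0] -0.0
4 [-0.002, 0.039, 0.0] -0.0
5 [-0.002, 0.039, 0.0] -0.0
6 [-0.003, 0.039, 0.0] -0.0
7 [-0.002, 0.039, 0.0] -0.0
8 [-0.003, 0.04, 0.001] -0.0
9 [-0.002, 0.039, 0.0] -0.0
end [0.398 0.293 0.288] -131.4
```

apply_moves([
  {"offset":[-0.002,0.025,0],"roll":0,"hand":0.0},
  {"offset":[-0.002,0.037,0],"roll":0,"hand":0.0},
  {"offset":[-0.002,0.04,0],"roll":0,"hand":0.0},
  {"offset":[-0.002,0.04,0],"roll":0,"hand":0.0},
  {"offset":[-0.002,0.04,0],"roll":0,"hand":0.0},
  {"offset":[-0.002,0.04,0],"roll":0,"hand":0.0},
  {"offset":[-0.002,0.04,0],"roll":0,"hand":0.0},
  {"offset":[-0.002,0.04,0],"roll":0,"hand":0.0},
])

```text
t: 6.48
tcp_pos: [0.4596, 0.2303, 0.2873]
eef_rot: [-180.0, 0.1, -131.4]
force: [0.8, 0.3, -0.5]
grip_width: 0.157
finger_force: 40.8
```

apply_moves([
  {"offset":[-0.003,0.04,0],"roll":0,"hand":0.0},
  {"offset":[-0.003,0.03,0],"roll":0,"hand":0.0},
  {"offset":[-0.002,0.02,0],"roll":0,"hand":0.0},
  {"offset":[0,0,0],"roll":0,"hand":0.0},
  {"offset":[0,0,0],"roll":0,"hand":0.0},
])

```text
t: 6.9
tcp_pos: [0.3984, 0.2955, 0.2872]
eef_rot: [-180.0, 0.1, -131.3]
force: [0.5, 0.5, -0.8]
grip_width: 0.158
finger_force: 40.8
```

```bash
python3 - <<'E'
from h import *
P=vision.read_camera("wrist");cv2.imwrite("pics/o3.png",P["pixels"]);print(manip.sense()["tcp_pos"])
for a in models.tip_of(P,"lens")[:2]: print(a["p"],a["pixel"],at(P,a["pixel"],0))
E
python3 plan.py "[[0.398,0.293,0.288,228.6]]"
```

```text
[0.39907285 0.29494254 0.28701468]
0.93 [277.5, 158.3] [0.39814254 0.29280833 0.        ]
0 [0.002, 0.0, -0.001] -0.0
end [0.398 0.293 0.288] -131.4
```

View pics/o3.png

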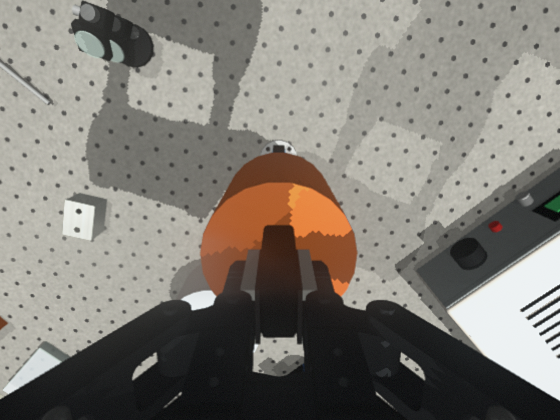

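The orange cover hangs centred, and the lens reading agrees with (0.398, 0.293). Lowering it.

apply_moves([
  {"offset":[0.001,0.001,0.02],"roll":0,"hand":0.0},
  {"offset":[0.001,0,0.03],"roll":0,"hand":0.0},
  {"offset":[0,0,0.03],"roll":0,"hand":0.0},
  {"offset":[0,0,0.03],"roll":0,"hand":0.0},
  {"offset":[0,0,0.03],"roll":0,"hand":0.0},
  {"offset":[0,0,0.02],"roll":0,"hand":0.0},
  {"offset":[0,0,0.01],"roll":0,"hand":0.0},
  {"offset":[0,0,0.005],"roll":0,"hand":0.0},
])

```text
t: 7.67
tcp_pos: [0.3971, 0.2929, 0.1098]
eef_rot: [180.0, -0.1, -131.5]
force: [-0.3, -0.1, -0.9]
grip_width: 0.153
finger_force: 40.8
```

apply_moves([
  {"offset":[0,0,0.002],"roll":0,"hand":0.0},
  {"offset":[0,0,0.002],"roll":0,"hand":0.0},
  {"offset":[0,0,0],"roll":0,"hand":0.0},
])

```text
t: 7.92
tcp_pos: [0.3977, 0.2939, 0.1083]
eef_rot: [-180.0, 0.1, -131.4]
force: [0.1, 0.2, -0.6]
grip_width: 0.158
finger_force: 40.8
```

apply_moves([
  {"offset":[0,0,0.001],"roll":0,"hand":0.0},
  {"offset":[0,0,0.001],"roll":0,"hand":0.0},
  {"offset":[0,0,0],"roll":0,"hand":0.0},
])

```text
t: 8.17
tcp_pos: [0.3981, 0.2943, 0.1079]
eef_rot: [-179.9, 0.2, -131.4]
force: [-7.1, -6.3, 38.7]
grip_width: 0.155
finger_force: 46.8
```

apply_moves([
  {"offset":[0,0,-0.001],"roll":0,"hand":0.0},
  {"offset":[0,0,0],"roll":0,"hand":0.5},
  {"offset":[0,0,0],"roll":0,"hand":0.5},
  {"offset":[0,0,0],"roll":0,"hand":0.5},
  {"offset":[0,0,-0.015],"roll":0,"hand":0.5},
  {"offset":[0,0,-0.035],"roll":0,"hand":0.5},
  {"offset":[0,0,-0.04],"roll":0,"hand":0.5},
  {"offset":[0,0,-0.04],"roll":0,"hand":0.5},
])

```text
t: 8.83
tcp_pos: [0.3963, 0.2936, 0.2376]
eef_rot: [180.0, -0.1, -131.4]
force: [2.2, 1.8, 0.6]
grip_width: 0.502
finger_force: 0.0
```

```bash
python3 plan.py "[[0.577,0.386,0.24,207]]"
```

```text
0 [-0.031, -0.012, -0.0] 0.063
1 [-0.032, -0.01, -0.0] 0.063
2 [-0.033, -0.009, -0.001] 0.063
3 [-0.033, -0.006, -0.0] 0.063
4 [-0.034, -0.004, -0.001] 0.062
5 [-0.034, -0.003, -0.0] 0.063
end [0.577 0.386 0.24 ] -153.0
```

apply_moves([
  {"offset":[-0.031,-0.012,0],"roll":0.063,"hand":0.6},
  {"offset":[-0.032,-0.01,0],"roll":0.063,"hand":0.6},
  {"offset":[-0.033,-0.009,-0.001],"roll":0.063,"hand":0.6},
  {"offset":[-0.033,-0.006,0],"roll":0.063,"hand":0.6},
  {"offset":[-0.034,-0.004,-0.001],"roll":0.062,"hand":0.6},
  {"offset":[-0.034,-0.003,0],"roll":0.063,"hand":0.6},
  {"offset":[0,0,0],"roll":0,"hand":0.6},
  {"offset":[0,0,0],"roll":0,"hand":0.6},
])

```text
t: 9.5
tcp_pos: [0.5787, 0.3862, 0.2372]
eef_rot: [-180.0, -0.0, -153.0]
force: [-1.0, -0.1, 0.6]
grip_width: 0.598
finger_force: 0.0
```

```bash
python3 hand.py white .08 .036 .577 .386 207;python3 plan.py "[[0.577,0.386,0.24,207]]"
```

```text
fit [5.78800e-01 3.84100e-01 1.99191e+02 1.32000e-01] 890.0
9.55 [0.5777 0.3858 0.2375] [-1.80e+02 -1.00e-01 -1.53e+02]
0 [0.0, 0.001, -0.002] 0.0
end [0.577 0.387 0.24 ] -153.0
```

View pics/white.png

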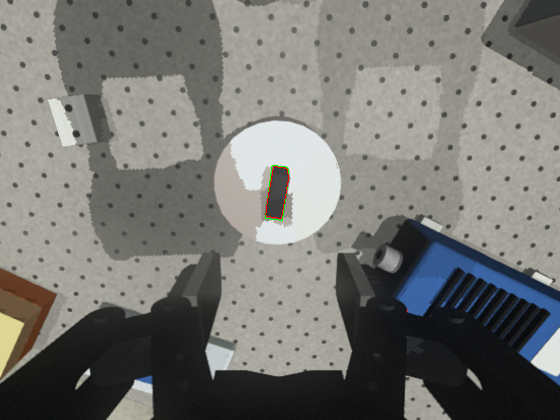

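The white cover's handle at about (277,192) fits well, at yaw 199°. Gripping it.

apply_moves([
  {"offset":[0,-0.002,0.02],"roll":0.07,"hand":0.6},
  {"offset":[0,0,0.036],"roll":0.07,"hand":0.6},
  {"offset":[0,0,0.036],"roll":0,"hand":0.6},
  {"offset":[0,0,0.03],"roll":0,"hand":0.6},
  {"offset":[0,0,0.019],"roll":0,"hand":0.6},
  {"offset":[0,0,0],"roll":0,"hand":0.4},
  {"offset":[0,0,0],"roll":0,"hand":0.0},
  {"offset":[0,0,0],"roll":0,"hand":0.0},
])

```text
t: 10.22
tcp_pos: [0.579, 0.3844, 0.0992]
eef_rot: [180.0, 0.1, -161.0]
force: [-0.9, 0.5, 1.1]
grip_width: 0.185
finger_force: 0.3
```

apply_moves([
  {"offset":[0,0,0],"roll":0,"hand":0.0},
  {"offset":[0,0,0],"roll":0,"hand":0.0},
  {"offset":[0,0,0],"roll":0,"hand":0.0},
])

```text
t: 10.47
tcp_pos: [0.5792, 0.3846, 0.0992]
eef_rot: [180.0, 0.1, -161.0]
force: [-3.2, 0.0, 9.6]
grip_width: 0.155
finger_force: 44.3
```

apply_moves([
  {"offset":[0,0,-0.02],"roll":0,"hand":0.0},
  {"offset":[0,0,-0.04],"roll":0,"hand":0.0},
  {"offset":[0,0,-0.04],"roll":0,"hand":0.0},
  {"offset":[0,0,-0.04],"roll":0,"hand":0.0},
  {"offset":[0,0,-0.04],"roll":0,"hand":0.0},
])

```text
t: 10.88
tcp_pos: [0.5783, 0.384, 0.2803]
eef_rot: [180.0, 0.1, -161.0]
force: [1.0, 0.2, -1.7]
grip_width: 0.154
finger_force: 42.8
```

```bash
python3 plan.py "[[0.403,-0.291,0.28,199]]"
```

```text
0 [0.021, -0.032, 0.0] -0.0
1 [0.021, -0.032, 0.0] -0.0
2 [0.021, -0.032, 0.0] -0.0
3 [0.021, -0.032, 0.0] -0.0
4 [0.022, -0.032, 0.0] -0.0
5 [0.021, -0.032, 0.0] -0.0
6 [0.022, -0.032, 0.0] -0.0
7 [0.021, -0.032, 0.0] -0.0
8 [0.022, -0.033, 0.0] -0.0
9 [0.021, -0.032, 0.0] -0.0
10 [0.022, -0.033, 0.0] -0.0
11 [0.021, -0.032, 0.0] -0.0
12 [0.022, -0.033, 0.0] -0.0
13 [0.021, -0.032, 0.0] -0.0
14 [0.022, -0.033, 0.0] -0.0
15 [0.021, -0.032, 0.0] -0.0
16 [0.022, -0.033, 0.0] -0.0
17 [0.021, -0.032, 0.0] -0.0
end [ 0.403 -0.291  0.28 ] -161.0
```

apply_moves([
  {"offset":[0.011,-0.016,0],"roll":0,"hand":0.0},
  {"offset":[0.0215,-0.0325,0],"roll":0,"hand":0.0},
  {"offset":[0.0215,-0.0325,0],"roll":0,"hand":0.0},
  {"offset":[0.0215,-0.0325,0],"roll":0,"hand":0.0},
  {"offset":[0.0215,-0.0325,0],"roll":0,"hand":0.0},
  {"offset":[0.0215,-0.0325,0],"roll":0,"hand":0.0},
  {"offset":[0.0215,-0.0325,0],"roll":0,"hand":0.0},
  {"offset":[0.0215,-0.0325,0],"roll":0,"hand":0.0},
])

```text
t: 11.55
tcp_pos: [0.5043, 0.0998, 0.2782]
eef_rot: [-180.0, 0.1, -161.0]
force: [0.2, -0.7, -0.8]
grip_width: 0.154
finger_force: 42.8
```

apply_moves([
  {"offset":[0.0215,-0.0325,0],"roll":0,"hand":0.0},
  {"offset":[0.0215,-0.0325,0],"roll":0,"hand":0.0},
  {"offset":[0.0215,-0.0325,0],"roll":0,"hand":0.0},
  {"offset":[0.0215,-0.0325,0],"roll":0,"hand":0.0},
  {"offset":[0.0215,-0.0325,0],"roll":0,"hand":0.0},
  {"offset":[0.0215,-0.0325,0],"roll":0,"hand":0.0},
  {"offset":[0.0215,-0.0325,0],"roll":0,"hand":0.0},
  {"offset":[0.0215,-0.0325,0],"roll":0,"hand":0.0},
])

```text
t: 12.22
tcp_pos: [0.4262, -0.2022, 0.2783]
eef_rot: [-179.9, 0.1, -161.0]
force: [2.2, -0.3, -1.2]
grip_width: 0.155
finger_force: 42.8
```

apply_moves([
  {"offset":[0.0215,-0.0325,0],"roll":0,"hand":0.0},
  {"offset":[0.018,-0.026,0],"roll":0,"hand":0.0},
  {"offset":[0.012,-0.018,0],"roll":0,"hand":0.0},
  {"offset":[0,0,0],"roll":0,"hand":0.0},
  {"offset":[0,0,0],"roll":0,"hand":0.0},
])

```text
t: 12.63
tcp_pos: [0.4028, -0.2905, 0.2778]
eef_rot: [-180.0, 0.0, -161.1]
force: [-0.4, 0.4, -1.2]
grip_width: 0.155
finger_force: 42.8
```

```bash
cat > chk.py <<'E'
import sys
from h import *
P=vision.read_camera("wrist");cv2.imwrite(f"pics/chk_{sys.argv[1]}.png",P["pixels"])
s=manip.sense();print(s["tcp_pos"].round(4),s["eef_rot"].round(1))
for a in models.tip_of(P,sys.argv[1])[:2]: print(a["p"],a["pixel"],at(P,a["pixel"],0).round(4))
E
python3 chk.py prism_table; python3 plan.py "[[0.403,-0.291,0.28,199]]"
```

```text
[ 0.403  -0.2895  0.2778] [-180.     0.  -161.1]
0 [0.001, -0.002, -0.002] -0.0
end [ 0.403 -0.291  0.28 ] -161.0
```

apply_moves([
  {"offset":[0,0,0.02],"roll":0,"hand":0.0},
  {"offset":[0,-0.001,0.03],"roll":0,"hand":0.0},
  {"offset":[0,0,0.03],"roll":0,"hand":0.0},
  {"offset":[0,0,0.03],"roll":0,"hand":0.0},
  {"offset":[0,0,0.03],"roll":0,"hand":0.0},
  {"offset":[0,0,0.02],"roll":0,"hand":0.0},
  {"offset":[0,0,0.01],"roll":0,"hand":0.0},
  {"offset":[0,0,0.005],"roll":0,"hand":0.0},
])

```text
t: 13.4
tcp_pos: [0.4034, -0.289, 0.101]
eef_rot: [179.9, -0.1, -160.9]
force: [-0.3, 0.5, -1.0]
grip_width: 0.157
finger_force: 42.7
```

apply_moves([
  {"offset":[0,0,0.002],"roll":0,"hand":0.0},
  {"offset":[0,0,0.001],"roll":0,"hand":0.0},
  {"offset":[0,0,0],"roll":0,"hand":0.0},
])

```text
t: 13.65
tcp_pos: [0.404, -0.2905, 0.1]
eef_rot: [-179.9, 0.0, -161.0]
force: [-0.4, 0.4, -1.6]
grip_width: 0.158
finger_force: 42.7
```

apply_moves([
  {"offset":[0,0,0.001],"roll":0,"hand":0.0},
  {"offset":[0,0,0],"roll":0,"hand":0.0},
])

```text
t: 13.82
tcp_pos: [0.4038, -0.2909, 0.0992]
eef_rot: [-179.9, 0.0, -161.0]
force: [-1.6, 0.5, 6.3]
grip_width: 0.156
finger_force: 43.7
```

apply_moves([
  {"offset":[0,0,0],"roll":0,"hand":0.5},
  {"offset":[0,0,0],"roll":0,"hand":0.5},
  {"offset":[0,0,0],"roll":0,"hand":0.5},
  {"offset":[0,0,-0.015],"roll":0,"hand":0.5},
  {"offset":[0,0,-0.035],"roll":0,"hand":0.5},
  {"offset":[0,0,-0.04],"roll":0,"hand":0.5},
  {"offset":[0,0,-0.04],"roll":0,"hand":0.5},
  {"offset":[0,0,0],"roll":0,"hand":0.5},
])

```text
t: 14.48
tcp_pos: [0.4057, -0.2924, 0.2351]
eef_rot: [-179.5, 0.3, -161.0]
force: [2.1, -1.2, 1.2]
grip_width: 0.497
finger_force: 0.0
```

```bash
python3 plan.py "[[0.540,-0.395,0.24,155]]"
```

```text
0 [-0.013, -0.02, -0.001] 0.11
1 [-0.016, -0.019, -0.001] 0.11
2 [-0.017, -0.017, -0.001] 0.11
3 [-0.019, -0.014, -0.0] 0.109
4 [-0.021, -0.012, -0.001] 0.11
5 [-0.022, -0.01, -0.0] 0.109
6 [-0.023, -0.008, -0.001] 0.11
end [ 0.54  -0.395  0.24 ] -205.0
```

apply_moves([
  {"offset":[-0.013,-0.02,-0.001],"roll":0.11,"hand":0.6},
  {"offset":[-0.016,-0.019,-0.001],"roll":0.11,"hand":0.6},
  {"offset":[-0.017,-0.017,-0.001],"roll":0.11,"hand":0.6},
  {"offset":[-0.019,-0.014,0],"roll":0.11,"hand":0.6},
  {"offset":[-0.021,-0.012,-0.001],"roll":0.11,"hand":0.6},
  {"offset":[-0.022,-0.01,0],"roll":0.11,"hand":0.6},
  {"offset":[-0.023,-0.008,-0.001],"roll":0.11,"hand":0.6},
  {"offset":[0,0,0],"roll":0,"hand":0.6},
])

```text
t: 15.15
tcp_pos: [0.5406, -0.3952, 0.2329]
eef_rot: [-180.0, 0.1, 154.4]
force: [-0.9, 0.5, -0.4]
grip_width: 0.601
finger_force: 0.0
```

```bash
python3 hand.py green .08 .044 .540 -.395 155;python3 plan.py "[[0.540,-0.395,0.24,155]]"
```

```text
fit [ 5.401000e-01 -3.969000e-01  1.586617e+02  8.290000e-02] 1136.0
15.2 [ 0.5391 -0.3939  0.2327] [-180.     0.   154.8]
0 [-0.001, -0.001, -0.007] -0.004
end [ 0.54  -0.395  0.24 ] 155.0
```

View pics/green.png

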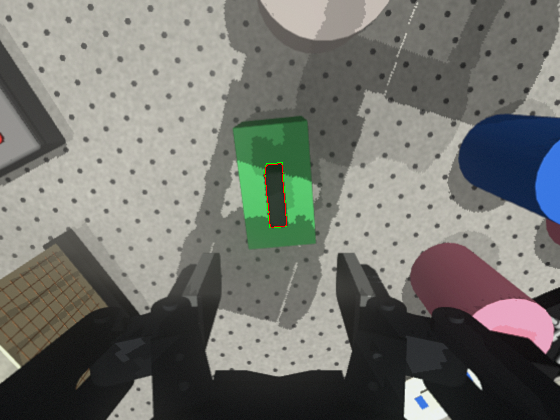

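The green cover's handle at (276,195) fits at yaw 158.7°. Gripping it.

apply_moves([
  {"offset":[-0.001,-0.002,0.02],"roll":-0.068,"hand":0.6},
  {"offset":[0,0,0.036],"roll":0,"hand":0.6},
  {"offset":[0,0,0.036],"roll":0,"hand":0.6},
  {"offset":[0,0,0.028],"roll":0,"hand":0.6},
  {"offset":[0,0,0.016],"roll":0,"hand":0.6},
  {"offset":[0,0,0],"roll":0,"hand":0.4},
  {"offset":[0,0,0],"roll":0,"hand":0.0},
  {"offset":[0,0,0],"roll":0,"hand":0.0},
])

```text
t: 15.87
tcp_pos: [0.5384, -0.3955, 0.0988]
eef_rot: [-180.0, 0.1, 158.8]
force: [-1.1, -1.4, 1.0]
grip_width: 0.178
finger_force: 0.1
```

apply_moves([
  {"offset":[0,0,0],"roll":0,"hand":0.0},
  {"offset":[0,0,0],"roll":0,"hand":0.0},
  {"offset":[0,0,0],"roll":0,"hand":0.0},
])

```text
t: 16.12
tcp_pos: [0.5385, -0.3958, 0.0988]
eef_rot: [-179.9, 0.1, 158.8]
force: [-0.7, -0.4, 8.1]
grip_width: 0.157
finger_force: 43.8
```

apply_moves([
  {"offset":[0,0,-0.02],"roll":0,"hand":0.0},
  {"offset":[0,0,-0.04],"roll":0,"hand":0.0},
  {"offset":[0,0,-0.04],"roll":0,"hand":0.0},
  {"offset":[0,0,-0.04],"roll":0,"hand":0.0},
  {"offset":[0,0,-0.04],"roll":0,"hand":0.0},
])

```text
t: 16.53
tcp_pos: [0.5377, -0.3949, 0.2799]
eef_rot: [-180.0, 0.0, 158.8]
force: [1.1, -1.3, -0.8]
grip_width: 0.154
finger_force: 42.4
```

```bash
python3 plan.py "[[0.453,-0.113,0.28,76]]"
```

```text
0 [0.015, 0.019, -0.0] 0.12
1 [0.017, 0.017, -0.0] 0.12
2 [0.019, 0.015, -0.0] 0.12
3 [0.021, 0.013, -0.0] 0.12
4 [0.022, 0.01, -0.0] 0.121
5 [0.024, 0.007, -0.0] 0.12
6 [0.024, 0.005, -0.0] 0.121
7 [0.025, 0.002, -0.0] 0.12
8 [0.025, -0.001, -0.0] 0.121
9 [0.024, -0.004, -0.0] 0.12
10 [0.023, -0.007, -0.0] 0.121
11 [0.023, -0.011, -0.0] 0.12
end [ 0.453 -0.113  0.28 ] 76.0
```

apply_moves([
  {"offset":[0.015,0.019,0],"roll":0.12,"hand":0.0},
  {"offset":[0.017,0.017,0],"roll":0.12,"hand":0.0},
  {"offset":[0.019,0.015,0],"roll":0.12,"hand":0.0},
  {"offset":[0.021,0.013,0],"roll":0.12,"hand":0.0},
  {"offset":[0.022,0.01,0],"roll":0.121,"hand":0.0},
  {"offset":[0.024,0.007,0],"roll":0.12,"hand":0.0},
  {"offset":[0.024,0.005,0],"roll":0.121,"hand":0.0},
  {"offset":[0.025,0.002,0],"roll":0.12,"hand":0.0},
])

```text
t: 17.2
tcp_pos: [0.4812, -0.2065, 0.2779]
eef_rot: [180.0, 0.0, 103.3]
force: [0.8, -0.3, -1.0]
grip_width: 0.157
finger_force: 42.5
```

apply_moves([
  {"offset":[0.025,-0.001,0],"roll":0.121,"hand":0.0},
  {"offset":[0.024,-0.004,0],"roll":0.12,"hand":0.0},
  {"offset":[0.023,-0.007,0],"roll":0.121,"hand":0.0},
  {"offset":[0.023,-0.011,0],"roll":0.12,"hand":0.0},
  {"offset":[0,0,0],"roll":0,"hand":0.0},
  {"offset":[0,0,0],"roll":0,"hand":0.0},
])

```text
t: 17.7
tcp_pos: [0.4529, -0.112, 0.278]
eef_rot: [179.9, 0.0, 76.2]
force: [-0.2, -0.6, -1.0]
grip_width: 0.152
finger_force: 42.5
```

```bash
python3 chk.py telescope; python3 plan.py "[[0.453,-0.111,0.28,76]]"
python3 - <<'E'
from h import *
for n in("top","scene"):
    P=vision.read_camera(n)
    if n=="scene":
        c=P["pixels"][110:310,130:330]; cv2.imwrite("pics/sc2.png",cv2.resize(c,(600,600),interpolation=cv2.INTER_CUBIC))
    for a in models.tip_of(P,"telescope")[:1]: print(n,a["p"],a["pixel"],at(P,a["pixel"],0).round(4))
E
```

```text
[ 0.4533 -0.1128  0.2779] [179.9   0.   76.2]
0 [0.002, -0.001, -0.002] 0.003
end [ 0.453 -0.111  0.28 ] 76.0
top 0.68 [142.9, 263.8] [0.3992 0.2985 0.    ]
scene 0.64 [250.1, 184.8] [ 0.438  -0.1143  0.    ]
```

View pics/chk_telescope.png

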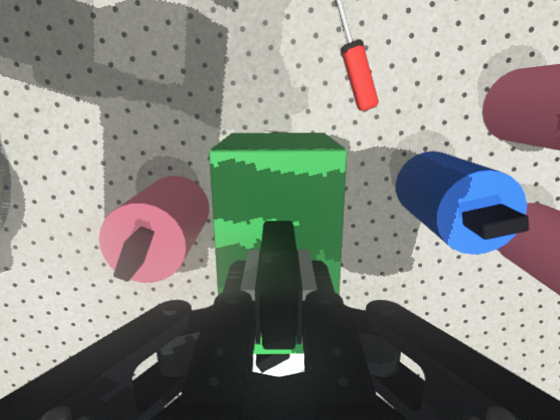

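apply_moves([
  {"offset":[0.002,0,0.02],"roll":0,"hand":0.0},
  {"offset":[0,0,0.03],"roll":0,"hand":0.0},
  {"offset":[0,0,0.03],"roll":0,"hand":0.0},
  {"offset":[0,0,0.025],"roll":0,"hand":0.0},
  {"offset":[0,0,0.01],"roll":0,"hand":0.0},
  {"offset":[0,0,0.006],"roll":0,"hand":0.0},
  {"offset":[0,0,0.006],"roll":0,"hand":0.0},
])

```text
t: 18.58
tcp_pos: [0.4538, -0.1113, 0.1498]
eef_rot: [-180.0, -0.0, 76.0]
force: [-0.1, -1.0, -0.8]
grip_width: 0.155
finger_force: 42.4
```

apply_moves([
  {"offset":[0,0,0.015],"roll":0,"hand":0.0},
  {"offset":[0,0,0.015],"roll":0,"hand":0.0},
  {"offset":[0,0,0.01],"roll":0,"hand":0.0},
  {"offset":[0,0,0.006],"roll":0,"hand":0.0},
  {"offset":[0,0,0.003],"roll":0,"hand":0.0},
  {"offset":[0,0,0],"roll":0,"hand":0.0},
])

```text
t: 19.08
tcp_pos: [0.4538, -0.1111, 0.1013]
eef_rot: [180.0, 0.0, 76.0]
force: [-0.3, -1.1, -0.4]
grip_width: 0.154
finger_force: 42.5
```

apply_moves([
  {"offset":[0,0,0.001],"roll":0,"hand":0.0},
  {"offset":[0,0,0],"roll":0,"hand":0.0},
])

```text
t: 19.25
tcp_pos: [0.4539, -0.1111, 0.1008]
eef_rot: [179.9, 0.0, 76.0]
force: [0.4, 0.4, -1.3]
grip_width: 0.156
finger_force: 42.5
```

apply_moves([
  {"offset":[0,0,0.001],"roll":0,"hand":0.0},
  {"offset":[0,0,0],"roll":0,"hand":0.0},
])

```text
t: 19.42
tcp_pos: [0.4537, -0.111, 0.0995]
eef_rot: [180.0, 0.0, 76.0]
force: [0.3, 0.2, 0.1]
grip_width: 0.156
finger_force: 42.5
```

apply_moves([
  {"offset":[0,0,0.0005],"roll":0,"hand":0.0},
  {"offset":[0,0,0],"roll":0,"hand":0.0},
])

```text
t: 19.58
tcp_pos: [0.4536, -0.111, 0.0989]
eef_rot: [180.0, 0.0, 76.0]
force: [0.3, -0.2, -1.3]
grip_width: 0.153
finger_force: 42.6
```

apply_moves([
  {"offset":[0,0,0.0005],"roll":0,"hand":0.0},
  {"offset":[0,0,0],"roll":0,"hand":0.0},
])

```text
t: 19.75
tcp_pos: [0.4536, -0.1108, 0.0987]
eef_rot: [180.0, -0.0, 76.0]
force: [-1.8, 3.6, 11.6]
grip_width: 0.154
finger_force: 44.2
```

apply_moves([
  {"offset":[0,0,0],"roll":0,"hand":0.5},
  {"offset":[0,0,0],"roll":0,"hand":0.5},
  {"offset":[0,0,0],"roll":0,"hand":0.5},
  {"offset":[0,0,-0.015],"roll":0,"hand":0.5},
  {"offset":[0,0,-0.035],"roll":0,"hand":0.5},
  {"offset":[0,0,-0.04],"roll":0,"hand":0.5},
  {"offset":[0,0,-0.04],"roll":0,"hand":0.5},
  {"offset":[0,0,-0.04],"roll":0,"hand":0.5},
])

```text
t: 20.42
tcp_pos: [0.453, -0.1107, 0.2702]
eef_rot: [-180.0, -0.0, 76.0]
force: [0.4, -1.4, -0.1]
grip_width: 0.5
finger_force: 0.0
```

```bash
python3 plan.py "[[0.624,-0.179,0.27,-4]]"
```

```text
0 [-0.002, 0.015, 0.0] 0.116
1 [-0.0, 0.015, 0.0] 0.116
2 [0.001, 0.015, 0.0] 0.116
3 [0.003, 0.015, 0.0] 0.117
4 [0.005, 0.015, 0.0] 0.116
5 [0.007, 0.014, 0.0] 0.117
6 [0.008, 0.013, 0.0] 0.116
7 [0.01, 0.012, 0.0] 0.117
8 [0.011, 0.011, 0.0] 0.116
9 [0.012, 0.009, 0.0] 0.117
10 [0.013, 0.008, 0.0] 0.116
11 [0.014, 0.006, 0.0] 0.117
end [ 0.624 -0.179  0.27 ] -4.0
```

apply_moves([
  {"offset":[-0.002,0.015,0],"roll":0.116,"hand":0.5},
  {"offset":[0,0.015,0],"roll":0.116,"hand":0.5},
  {"offset":[0.001,0.015,0],"roll":0.116,"hand":0.5},
  {"offset":[0.003,0.015,0],"roll":0.117,"hand":0.5},
  {"offset":[0.005,0.015,0],"roll":0.116,"hand":0.5},
  {"offset":[0.007,0.014,0],"roll":0.117,"hand":0.5},
  {"offset":[0.008,0.013,0],"roll":0.116,"hand":0.5},
  {"offset":[0.01,0.012,0],"roll":0.117,"hand":0.5},
])

```text
t: 21.08
tcp_pos: [0.5681, -0.1568, 0.268]
eef_rot: [-180.0, 0.0, 22.3]
force: [-0.2, -0.1, 0.1]
grip_width: 0.5
finger_force: 0.0
```

apply_moves([
  {"offset":[0.011,0.011,0],"roll":0.116,"hand":0.5},
  {"offset":[0.012,0.009,0],"roll":0.117,"hand":0.5},
  {"offset":[0.013,0.008,0],"roll":0.116,"hand":0.5},
  {"offset":[0.014,0.006,0],"roll":0.117,"hand":0.5},
  {"offset":[0,0,0],"roll":0,"hand":0.5},
  {"offset":[0,0,0],"roll":0,"hand":0.5},
])

```text
t: 21.58
tcp_pos: [0.6245, -0.179, 0.2676]
eef_rot: [-180.0, 0.0, -3.9]
force: [-0.0, -0.5, 0.1]
grip_width: 0.497
finger_force: 0.0
```

```bash
python3 hand.py blue .116 .036 .624 -.179 -4
```

```text
fit [ 0.6244 -0.1808 -0.1378  0.1362] 912.0
21.6333 [ 0.624  -0.1787  0.2678] [-1.8e+02  1.0e-01 -3.9e+00]
```

View pics/blue.png

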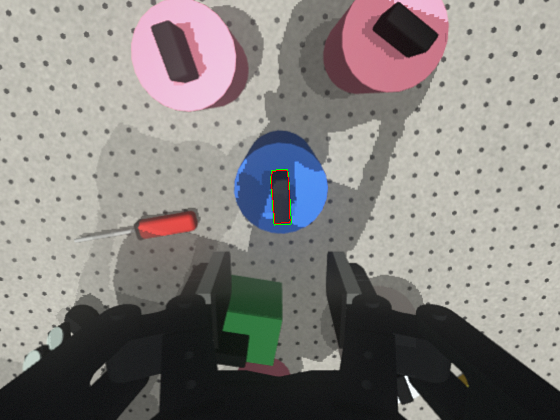

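The blue cover's handle at (282,197) fits at yaw about 0°, with both pinks clear of the fingers. Gripping it.

apply_moves([
  {"offset":[0,0.002,0.02],"roll":-0.065,"hand":0.5},
  {"offset":[0,0,0.036],"roll":0,"hand":0.5},
  {"offset":[0,0,0.036],"roll":0,"hand":0.5},
  {"offset":[0,0,0.028],"roll":0,"hand":0.5},
  {"offset":[0,0,0.014],"roll":0,"hand":0.5},
  {"offset":[0,0,0],"roll":0,"hand":0.4},
  {"offset":[0,0,0],"roll":0,"hand":0.0},
  {"offset":[0,0,0],"roll":0,"hand":0.0},
])

```text
t: 22.3
tcp_pos: [0.6247, -0.181, 0.1358]
eef_rot: [180.0, -0.1, -0.2]
force: [-0.5, -0.4, -0.5]
grip_width: 0.155
finger_force: 44.3
```

apply_moves([
  {"offset":[0,0,0],"roll":0,"hand":0.0},
  {"offset":[0,0,0],"roll":0,"hand":0.0},
  {"offset":[0,0,0],"roll":0,"hand":0.0},
])

```text
t: 22.55
tcp_pos: [0.6249, -0.1811, 0.1357]
eef_rot: [180.0, -0.1, -0.3]
force: [-1.8, 1.2, 9.3]
grip_width: 0.16
finger_force: 45.5
```

apply_moves([
  {"offset":[0,0,-0.02],"roll":0,"hand":0.0},
  {"offset":[0,0,-0.04],"roll":0,"hand":0.0},
  {"offset":[0,0,-0.04],"roll":0,"hand":0.0},
  {"offset":[0,0,-0.04],"roll":0,"hand":0.0},
  {"offset":[0,0,-0.04],"roll":0,"hand":0.0},
])

```text
t: 22.97
tcp_pos: [0.6239, -0.1807, 0.3169]
eef_rot: [180.0, -0.0, -0.3]
force: [1.4, -0.5, -0.3]
grip_width: 0.151
finger_force: 44.3
```

```bash
python3 plan.py "[[0.439,0.096,0.315,0]]"
```

```text
0 [-0.021, -0.031, 0.0] -0.001
1 [-0.021, -0.031, 0.0] -0.0
2 [-0.021, -0.031, 0.0] -0.001
3 [-0.02, -0.031, 0.0] -0.0
4 [-0.021, -0.03, 0.0] -0.001
5 [-0.02, -0.031, 0.0] -0.0
6 [-0.021, -0.03, 0.001] -0.001
7 [-0.02, -0.031, 0.0] -0.0
8 [-0.021, -0.03, 0.001] -0.001
end [0.439 0.096 0.315] 0.0
```

apply_moves([
  {"offset":[-0.011,-0.016,0],"roll":0,"hand":0.0},
  {"offset":[-0.021,-0.031,0],"roll":0,"hand":0.0},
  {"offset":[-0.021,-0.031,0],"roll":0,"hand":0.0},
  {"offset":[-0.021,-0.031,0],"roll":0,"hand":0.0},
  {"offset":[-0.021,-0.031,0],"roll":0,"hand":0.0},
  {"offset":[-0.021,-0.031,0],"roll":0,"hand":0.0},
  {"offset":[-0.021,-0.031,0],"roll":0,"hand":0.0},
  {"offset":[-0.021,-0.031,0],"roll":0,"hand":0.0},
])

```text
t: 23.63
tcp_pos: [0.4661, 0.0541, 0.3148]
eef_rot: [-180.0, -0.1, -0.3]
force: [0.7, 0.4, -1.0]
grip_width: 0.151
finger_force: 44.3
```

apply_moves([
  {"offset":[-0.017,-0.025,0],"roll":0,"hand":0.0},
  {"offset":[-0.011,-0.018,0],"roll":0,"hand":0.0},
  {"offset":[0,0,0],"roll":0,"hand":0.0},
  {"offset":[0,0,0],"roll":0,"hand":0.0},
])

```text
t: 23.97
tcp_pos: [0.4393, 0.0968, 0.3149]
eef_rot: [180.0, -0.1, -0.2]
force: [0.8, -0.8, -0.2]
grip_width: 0.154
finger_force: 44.3
```

```bash
python3 chk.py periscope;python3 plan.py "[[0.439,0.096,0.315,0]]"
```

```text
[0.4399 0.0961 0.3148] [ 1.8e+02 -1.0e-01 -2.0e-01]
0 [-0.001, -0.0, -0.0] -0.005
end [0.439 0.096 0.315] -0.0
```

View pics/chk_periscope.png

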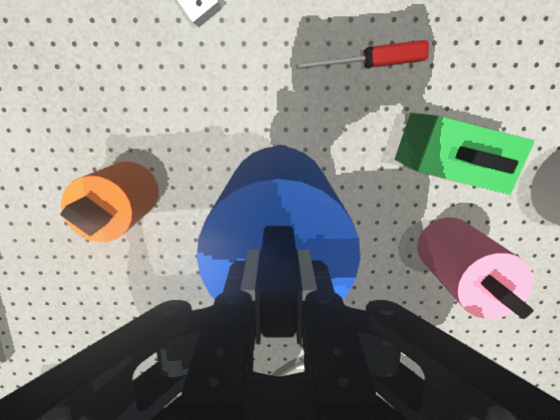

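The blue cover is centred over the periscope, which it hides. Orange and green stand flat. Lowering with a force check.

apply_moves([
  {"offset":[-0.001,0,0.02],"roll":0,"hand":0.0},
  {"offset":[0,0,0.03],"roll":0,"hand":0.0},
  {"offset":[0,0,0.02],"roll":0,"hand":0.0},
  {"offset":[0,0,0.008],"roll":0,"hand":0.0},
  {"offset":[0,0,0.006],"roll":0,"hand":0.0},
  {"offset":[0,0,0.006],"roll":0,"hand":0.0},
  {"offset":[0,0,0.006],"roll":0,"hand":0.0},
])

```text
t: 24.65
tcp_pos: [0.4395, 0.0959, 0.2186]
eef_rot: [-180.0, -0.1, -0.3]
force: [0.2, 0.3, -1.3]
grip_width: 0.156
finger_force: 44.3
```

apply_moves([
  {"offset":[0,0,0.02],"roll":0,"hand":0.0},
  {"offset":[0,0,0.02],"roll":0,"hand":0.0},
  {"offset":[0,0,0.02],"roll":0,"hand":0.0},
  {"offset":[0,0,0.012],"roll":0,"hand":0.0},
  {"offset":[0,0,0.006],"roll":0,"hand":0.0},
  {"offset":[0,0,0.003],"roll":0,"hand":0.0},
  {"offset":[0,0,0],"roll":0,"hand":0.0},
])

```text
t: 25.23
tcp_pos: [0.439, 0.0961, 0.1374]
eef_rot: [180.0, -0.0, -0.3]
force: [-0.5, 0.1, -0.7]
grip_width: 0.151
finger_force: 44.3
```

apply_moves([
  {"offset":[0,0,0.001],"roll":0,"hand":0.0},
  {"offset":[0,0,0.0005],"roll":0,"hand":0.0},
  {"offset":[0,0,0],"roll":0,"hand":0.0},
])

```text
t: 25.48
tcp_pos: [0.439, 0.0961, 0.1363]
eef_rot: [-180.0, -0.1, -0.3]
force: [-0.4, -1.0, -0.7]
grip_width: 0.153
finger_force: 44.3
```

apply_moves([
  {"offset":[0,0,0.0005],"roll":0,"hand":0.0},
  {"offset":[0,0,0.0003],"roll":0,"hand":0.0},
  {"offset":[0,0,0],"roll":0,"hand":0.0},
])

```text
t: 25.73
tcp_pos: [0.439, 0.0962, 0.1356]
eef_rot: [-180.0, -0.1, -0.3]
force: [-2.5, 0.7, 11.1]
grip_width: 0.161
finger_force: 46.2
```

apply_moves([
  {"offset":[0,0,0],"roll":0,"hand":0.5},
  {"offset":[0,0,0],"roll":0,"hand":0.5},
  {"offset":[0,0,0],"roll":0,"hand":0.5},
  {"offset":[0,0,-0.015],"roll":0,"hand":0.5},
  {"offset":[0,0,-0.035],"roll":0,"hand":0.5},
  {"offset":[0,0,-0.04],"roll":0,"hand":0.5},
  {"offset":[0,0,-0.04],"roll":0,"hand":0.5},
  {"offset":[0,0,-0.04],"roll":0,"hand":0.5},
])

```text
t: 26.4
tcp_pos: [0.4381, 0.096, 0.307]
eef_rot: [180.0, 0.0, -0.3]
force: [2.1, -0.3, -0.1]
grip_width: 0.503
finger_force: 0.0
```

Run:
```python
from h import *
P=vision.read_camera("scene");cv2.imwrite("pics/end.png",P["pixels"])
for l in ["tall_cover","wide_cover","small_cover","long_cover","block","driver"]:
    for a in models.tip_of(P,l)[:4]: print(l,round(a["p"],2),at(P,a["pixel"],0)[:2].round(3))
```

```text
tall_cover 0.89 [ 0.315 -0.137]
tall_cover 0.67 [ 0.73  -0.277]
tall_cover 0.6 [ 0.732 -0.112]
tall_cover 0.55 [0.444 0.104]
wide_cover 0.84 [ 0.402 -0.285]
small_cover 0.91 [0.387 0.301]
long_cover 0.71 [ 0.452 -0.109]
long_cover 0.17 [ 0.561 -0.006]
block 0.55 [0.616 0.189]
driver 0.57 [0.553 0.   ]
```

View pics/end.png

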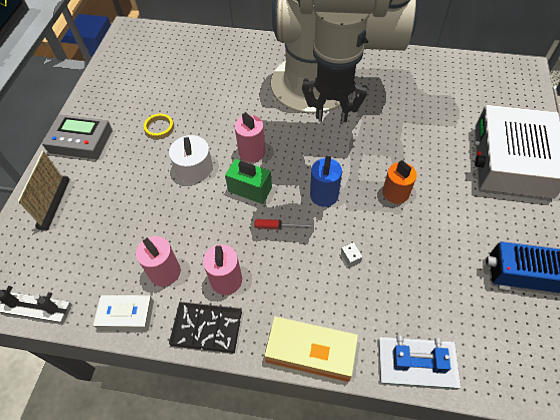

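All four covers stand upright over their optics, at about (190,160), (248,180), (325,183) and (400,183) in the scene picture. The block and screwdriver are unmoved. Handing in.

```bash
python3 -c "
from bench import manip
print(manip.finish_job())"
```

```text
the job is handed in; nothing more can be done
None
```

I set all four covers flat over their own optics, left the block and screwdriver where they lay, and handed in the job at about 26 s; no verdict came back.

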